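# Gauge the channel of the blue flow plate

## Task

Take the yellow depth gauge from its black cradle, stand it with its foot across the channel of the blue plate, near the middle of the channel's length, and press it straight down so that the sprung probe goes into the channel and is pushed back until the foot sits flat on both sides. Then let go and leave the gauge standing there with its reading. Keep the gauge upright throughout and do not set it on the grey plate.

Things in the scene. Friction and masses are not known exactly. Their poses are not given: they have to be found in the camera images.
- gauge: sprung depth gauge, 0.2 kg: steel foot 30 (its x) x 80 (its y) x 12 mm high; upright yellow body 28 x 28, z = 12 to 102 (grip any two opposite sides); black cap to z = 108. Origin: centre of the foot's underside, z up. A probe 10 across hangs 25 below it. Starts upright, foot ends on the two posts (tops 42 above the worktop, 44 apart) of a fixed black cradle; lift it straight up.
- gauge_probe (a joint): how far the gauge's probe is pushed up into the foot, m: 0 = out 25 mm, 0.025 = flush with the underside. Pushing takes 6 to 8 N, more than the gauge's weight; a clutch then holds it where it was pushed. A red index on the body's -x side rises with it. About 0.010 when the foot sits flat over the blue plate's channel.
- plate_blue: blue metal flow-channel plate, fixed: 120 (its x) x 100 (its y) x 40 mm high. An open channel 30 wide, 15 deep runs along its x through the whole length, mid-width, between two flat lands 35 wide. Brass hose ports low on its +x end. Origin: centre of the underside; top at z = 40, channel floor at z = 25. The plate to gauge: foot (its y) across the channel.
- plate_grey: grey metal flow-channel plate, fixed: 120 (its x) x 100 (its y) x 40 mm high. An open channel 30 wide, 8 deep runs along its x through the whole length, mid-width, between two flat lands 35 wide. Brass hose ports low on its +x end. Origin: centre of the underside; top at z = 40, channel floor at z = 32. The look-alike, not to be gauged.

How it is judged:
On the way:
1. the gauge is pressed by the gripper until its foot sits flat across the blue plate's channel, the probe in the channel and pushed back (z of gauge in the frame of plate_blue between 0.036 and 0.044 m and x of gauge in the frame of plate_blue between -0.03 and 0.03 m and y of gauge in the frame of plate_blue between -0.014 and 0.014 m and angle between gauge's own z axis and vertical below 0.07 rad and angle between the y axis of gauge and the y axis of plate_blue, either way round below 0.3 rad and value of joint gauge_probe between 0.007 and 0.013 m and contact force between the fingers and gauge above 1 N), for 0.1 s.
At the end, for the whole second after the job is handed in: The gauge stands released, at rest on the blue plate: underside within 4 mm of its top, tilt under 4 degrees, within 30 mm of mid-length and 14 mm of the channel's centre line, foot square across it within 17 degrees (either way round), probe pushed in 7 to 13 mm (z of gauge in the frame of plate_blue between 0.036 and 0.044 m and x of gauge in the frame of plate_blue between -0.03 and 0.03 m and y of gauge in the frame of plate_blue between -0.014 and 0.014 m and angle between gauge's own z axis and vertical below 0.07 rad and angle between the y axis of gauge and the y axis of plate_blue, either way round below 0.3 rad and value of joint gauge_probe between 0.007 and 0.013 m and linear speed of gauge below 0.01 m/s and angular speed of gauge below 0.1 rad/s); the robot touches nothing.
It fails at once if the gauge is set or pressed on the grey plate (contact force between gauge and plate_grey above 1 N).
It fails at once if the gauge is tipped by more than 35 degrees (angle between gauge's own z axis and vertical above 0.61 rad).
It also fails if it takes over 45 s, if anything falls off the work surface, if the arm or the gripper's body presses on something with over 40 N, if the wrist force passes 120 N, or if a joint passes its speed limit or range.

## Robot

A 7-joint arm with a two-finger parallel gripper is mounted at the origin on a cart in front of the work surface, level with it; the furniture and walls round the work are solid. World frame = base frame: x ahead of the robot, y to its left, z up, the work surface at z = 0. Lengths are in m, angles in rad, forces in N, time in s.
With the tool pointing down it reaches from about 0.425 to 0.925 m from the base axis. Payload 6.8 kg.
Tool frame: the origin (TCP) lies between the finger pads; the fingertips stand 14 mm ahead of it and the grasp point (between the pads) lies 5 mm behind it; z points along the fingers, y is the line along which they close (so a half turn about z gives the same grasp; the last joint's range is limited). The gripper opens to 85 mm and grips with 20 to 120 N. Pads are 22 mm wide; open, the fingers measure 114 mm over their backs; the gripper's body (76 mm by 85 mm) begins 54 mm behind the grasp point. The pads swing forward as they close: fully open they stand 13 mm farther back than shut.
Start: joints at [-1.385, 0.477, 0.022, 1.555, -0.011, 1.109, -0.083], TCP at [0.195, 0.646, 0.245] pointing down, gripper open.
Joint ranges: [-2.96, 2.96], [-0.34, 2.1], [-1.41, 1.46], [0.24, 2.44], [-1.37, 4.51], [0.17, 1.92], [-2.96, 2.96]. Speed limits (rad/s): [2.39, 2.39, 3.14, 3.14, 3.14, 3.14, 3.14].

## Interface

Orientations are given as a rotation vector (axis times angle).
In Python, from bench import r, eyes, ticket gives the robot as it stands. The module is installed in compiled form; this text tells all that it offers.
- The arm moves only by the tool arm_command, never from a script. Its argument "plan" is text: rows parted by semicolons, each of 4 numbers parted by spaces: the shift along the tool's x, y, z in m, then the turn about the tool's z in degrees. In form: tx ty tz yaw; .... A call has 1 to 20 rows; each row shifts and turns the commanded pose from where the row before left it, along the tool's axes as they then stand; what a row does not reach is not made up. A row lasts 1/8 s, in which the tool goes at most 62.5 mm and 10.7 degrees, less where a joint would pass 70% of its speed; a pose out of reach is approached as far as the arm can. A call is refused whole if a number of a shift passes 0.0625 or a number of a turn 10.7, either way. A call with a gripper value outside its range is refused whole. "hand" is the closure, from -1 (fully open) to 1 (shut), set as the call begins (left out, the last holds). The fingers move at their own pace and stop on an object; "grip_force" is the grip in N (left out, the last holds). Time passes only in rows, so rows that do not move let the fingers close. It gives the time, the measured TCP pose, the force, the opening and the grip force at its end, in the units of the state.
- r.get_obs(): the state, without advancing time (a new reading comes with each control period).
- eyes.grab_frame(name): name is "side" or "top"; returns (picture, depth): 400x640x3 uint8, red, green, blue; 400x640 float32, m along the optical axis (not along the pixel's ray), 0 where there is no reading.
- eyes.calibration(name): a dict with "fov_y" (degrees; the focal length in pixels is half the picture's height over the tangent of half this angle, whatever the lens; pixels are square), "cx", "cy" (the principal point, pixels), "origin" and "attitude" of the camera in the world. Camera axes: x right, y up, looking along -z (the intrinsics and any distortion apply to the point x, -y, -z); pixel columns grow to the right and rows downward; lengths in m; the calibration is good to about 2 mm. A picture is of the moment at which its call begins. calibration takes no time and is no camera call.
- ticket.hand_in(): hands the job in; it is judged then, once.
The state is a dict: "clock": time; "joints": joint angles; "qvel": joint speeds; "tau": joint torques, N m; "tcp_pos": TCP position; "orientation": TCP orientation; "contact_force": force on the tool from outside, world axes, zero at the start; "moment": the same for the moment, N m; "grip_width": finger opening in m; "gripper_force": force on a finger pad.
Only numpy, scipy, OpenCV 4.12 (cv2) and the standard library are available. Lean on these libraries where they do the work, as an engineer would, in place of code of your own. Each camera call takes 0.05 s, during which the arm holds its last target. There are 200 camera calls.

## Working session

There is one attempt and no reset: what is moved stays moved. The work goes in short steps, Python scripts to look and compute and a tool call to move; the robot and the scene stay as the last step left them, time stands still between calls to the robot, and variables do not carry over. Pictures are saved under pics/ and viewed, at most 10 in all, crops included, and the job is handed in when it is done.

Besides the shell and the picture viewer there is one more tool, called after "Call:" by a JSON object that holds its "name" and its "arguments". arm_command: Moves the arm, as the interface text tells. Its arguments: {"type":"object","properties":{"plan":{"type":"string"},"hand":{"type":"number"},"grip_force":{"type":"number"}},"required":["plan"]}

```bash
mkdir -p pics
cat > h.py <<'E'
import numpy as np, cv2
from scipy.spatial.transform import Rotation as R
from bench import r, eyes, ticket
def cloud(name):
    im,d=eyes.grab_frame(name); c=eyes.calibration(name)
    f=200/np.tan(np.radians(c["fov_y"])/2)
    v,u=np.mgrid[0:400,0:640]
    x=(u-c["cx"])/f; y=(v-c["cy"])/f
    P=np.dstack([x*d,-y*d,-d])
    A=np.array(c["attitude"],float)
    M=A if A.shape==(3,3) else R.from_rotvec(A).as_matrix()
    return im,d,P@M.T+np.array(c["origin"])
E
python3 - <<'E'
from h import *
print(r.get_obs())
for n in("side","top"):
    print(eyes.calibration(n)); im,d,P=cloud(n); cv2.imwrite(f"pics/{n}0.png",im[:,:,::-1]); np.savez(f"{n}0.npz",im=im,P=P,d=d)
E
```

```text
{'clock': 0.0, 'joints': array([-1.38509735,  0.47781306,  0.02236633,  1.55645345, -0.0115273 ,
        1.1092982 , -0.08312888]), 'qvel': array([ 9.56800801e-05,  3.27757554e-04, -6.30691995e-04,  1.65238747e-03,
        8.35747911e-04,  1.31115344e-03,  4.01271061e-04]), 'tau': array([-5.07923196e-04, -5.96461165e+01,  1.60768982e+00, -2.81174773e+01,
        1.24348266e-02,  9.54397634e-03, -6.79383930e-06]), 'tcp_pos': array([0.19533005, 0.64552638, 0.24431667]), 'orientation': array([-4.59885871e-01, -3.10760186e+00,  2.88698087e-03]), 'contact_force': array([-0.38808952,  0.12881638,  0.19049564]), 'moment': array([ 0.00654559, -0.02805478,  0.05607697]), 'gripper_force': 0.0, 'grip_width': 0.08543001755868605}
{'fov_y': 47.09348949896709, 'cx': 324.0534262206959, 'cy': 205.09731634616767, 'origin': array([ 0.25911556, -0.87603708,  0.43767415]), 'attitude': array([ 1.1920762 , -0.19645075, -0.30852205])}
{'fov_y': 42.99754414279704, 'cx': 317.8195009695812, 'cy': 202.66581295985716, 'origin': array([0.38089962, 0.00731979, 1.34165685]), 'attitude': array([ 0.11146864, -0.07698724, -1.5854489 ])}
```

View pics/top0.png

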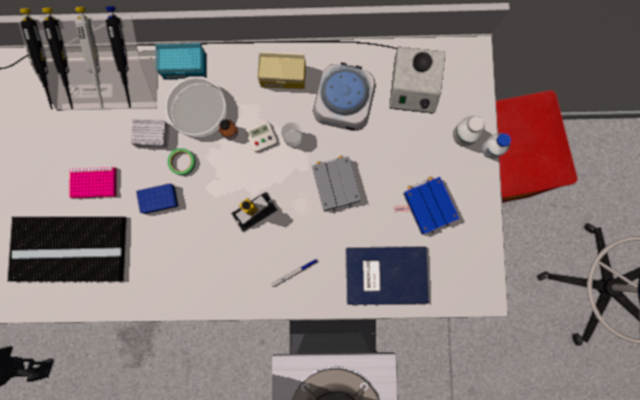

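View pics/side0.png

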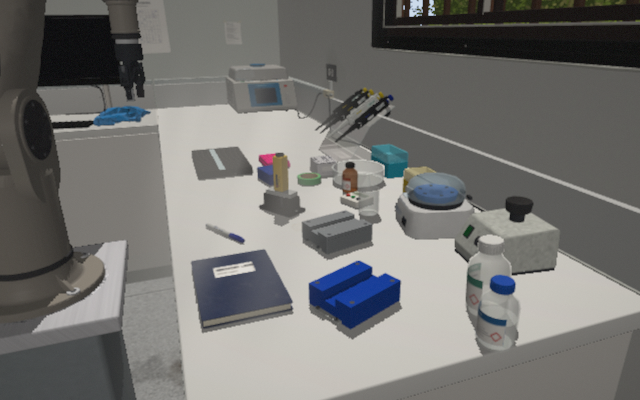

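The top picture shows the gauge in its cradle near (250,208), the grey plate at (337,183) and the blue plate at (431,205). In the side picture they are at (281,180), (337,230) and (355,292). Next I'll measure them.

Run:
```python
import numpy as np, cv2
def rect(P,m):
    q=P[m][:,:2].astype(np.float32); return cv2.minAreaRect(q), np.percentile(P[m][:,2],[2,50,98]), len(q)
for n in("top","side"):
    z=np.load(n+"0.npz"); im,P,d=z["im"],z["P"],z["d"]
    v,u=np.mgrid[0:400,0:640]; Z=P[:,:,2]
    h=cv2.cvtColor(im,cv2.COLOR_RGB2HSV).astype(int); H,S,V=h[:,:,0],h[:,:,1],h[:,:,2]
    box=lambda a,b,c,e:(u>a)&(u<b)&(v>c)&(v<e)&(d>0)
    if n=="top":
        bb,gb,kb=box(395,468,170,240),box(308,368,150,215),box(225,285,185,240)
    else:
        bb,gb,kb=box(300,410,255,330),box(295,380,205,255),box(255,310,145,220)
    t=lambda a,b:(Z>a)&(Z<b)
    print(n,"blue top",rect(P,bb&t(.034,.048)&(H>105)&(S>120)))
    print(" grey top",rect(P,gb&t(.034,.048)))
    for a,b in((.03,.06),(.06,.085),(.085,.12),(.12,.14),(.14,.165)):
        m=kb&t(a,b)
        if m.sum()>5: print("  kb",a,b,rect(P,m),P[m][:,:2].mean(0).round(4))
    if n=="top":
        m=bb&t(.018,.031)&(H>105)&(S>120); print("channel",rect(P,m))
        m=bb&(H>10)&(H<35)&(S>80); print("brass", P[m].mean(0))
        s=im[180:245,220:290,::-1]; s2=im[165:245,390:470,::-1]
        cv2.imwrite("pics/c.png",np.hstack([cv2.resize(s,(400,400),interpolation=3),cv2.resize(s2,(400,400),interpolation=3)]))
```

```text
top blue top (((0.5273880958557129, -0.25719326734542847), (0.11846436560153961, 0.1011936143040657), 22.754419326782227), array([0.03523177, 0.04009523, 0.04554089]), 1243)
 grey top (((0.5904065370559692, -0.011938460171222687), (0.12070271372795105, 0.1000581607222557), 13.778793334960938), array([0.03434396, 0.04003853, 0.04585087]), 1351)
  kb 0.03 0.06 (((0.5223915576934814, 0.20590461790561676), (0.0412614643573761, 0.09187544137239456), 31.20191192626953), array([0.03565927, 0.05229601, 0.05869164]), 371) [0.5208 0.2035]
  kb 0.06 0.085 (((0.5259124040603638, 0.1924164891242981), (0.015688041225075722, 0.05065877363085747), 54.58210372924805), array([0.06070146, 0.07180059, 0.08443715]), 23) [0.5195 0.1939]
  kb 0.085 0.12 (((0.5201358795166016, 0.1952793002128601), (0.017692076042294502, 0.03486901894211769), 76.36002349853516), array([0.08599841, 0.10229292, 0.11618136]), 35) [0.5162 0.1957]
  kb 0.12 0.14 (((0.5237607359886169, 0.20474959909915924), (0.029384873807430267, 0.026944799348711967), 36.39748001098633), array([0.1220462 , 0.13041113, 0.13982532]), 24) [0.5175 0.
[... 1009 characters left out ...]
1992862224578857, 0.03647947311401367), 79.34581756591797), array([0.06040915, 0.07301342, 0.08454207]), 143) [0.523  0.1939]
  kb 0.085 0.12 (((0.5236595869064331, 0.19485314190387726), (0.024447908625006676, 0.036816999316215515), 77.57561492919922), array([0.08591777, 0.1029266 , 0.11939029]), 195) [0.523  0.1935]
  kb 0.12 0.14 (((0.5239949822425842, 0.19379211962223053), (0.021042751148343086, 0.03573350980877876), 82.34014892578125), array([0.12064077, 0.12979541, 0.13951828]), 117) [0.5233 0.1935]
  kb 0.14 0.165 (((0.5245839357376099, 0.20203682780265808), (0.032369259744882584, 0.02699175663292408), 48.36772155761719), array([0.14038422, 0.14423804, 0.15005863]), 63) [0.5239 0.1968]
```

View pics/c.png

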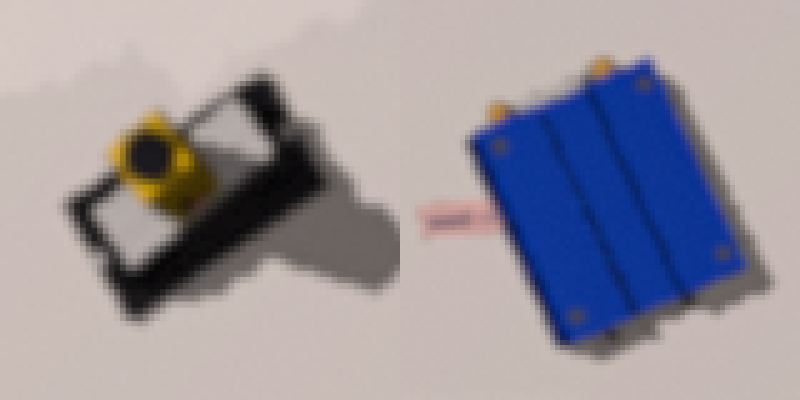

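The crop shows the gauge foot running lower-left to upper-right, and the blue plate's ports on its far (+x) end. My estimates:

- **Gauge:** about (0.523, 0.204), x axis at about 33.5°, cap top near 0.150, which agrees with 0.042 + 0.108.
- **Blue plate:** about (0.528, -0.258), x axis at about 22.5°, top at 0.040.

The tool's y axis now lies at 73.2°. I'll move above the gauge and turn the gripper by 39.7°.

Call:
{"name": "arm_command", "arguments": {"plan": "-0.0316 -0.0234 0 0;-0.0316 -0.0234 0 0;-0.0316 -0.0234 0 0;-0.0316 -0.0234 0 0;-0.0316 -0.0234 0 0;-0.0316 -0.0234 0 0;-0.0316 -0.0234 0 0;-0.0316 -0.0234 0 0;-0.0316 -0.0234 0 0;-0.0316 -0.0234 0 0;-0.0316 -0.0234 0 0;-0.0316 -0.0234 0 0;-0.0316 -0.0234 0 0;-0.0316 -0.0234 0 0;0 0 0 9.93;0 0 0 9.93;0 0 0 9.93;0 0 0 9.93;0 0 0 0;0 0 0 0", "hand": -1, "grip_force": 60}}

```text
clock: 2.6
tcp_pos: [0.5239, 0.2044, 0.2451]
orientation: [-1.483, -2.769, 0.0]
contact_force: [0.4, 1.1, -0.8]
grip_width: 0.0856
gripper_force: 0.0
```

```bash
cat >> h.py <<'E'
def togo(x,y,z):
    o=r.get_obs(); M=R.from_rotvec(o["orientation"])
    print("t",o["clock"],"tcp",o["tcp_pos"].round(4),"yaw_y",np.degrees(np.arctan2(*M.as_matrix()[[1,0],1])).round(2),"axis z",M.as_matrix()[:,2].round(4),"w",o["grip_width"],o["gripper_force"],"F",o["contact_force"].round(2))
    print("togo tool",M.inv().apply(np.array([x,y,z])-o["tcp_pos"]).round(4))
E
python3 - <<'E'
from h import *
togo(.523,.204,.117)
im,_,P=cloud("side"); cv2.imwrite("pics/s1.png",cv2.resize(im[20:220,190:390,::-1],(600,600),interpolation=3))
E
```

```text
t 2.6 tcp [0.5239 0.2044 0.2451] yaw_y 33.65 axis z [-3.e-04 -2.e-04 -1.e+00] w 0.08555386043673774 0.0 F [ 0.38  1.07 -0.82]
togo tool [ 1.000e-04 -9.000e-04  1.281e-01]
```

View pics/s1.png

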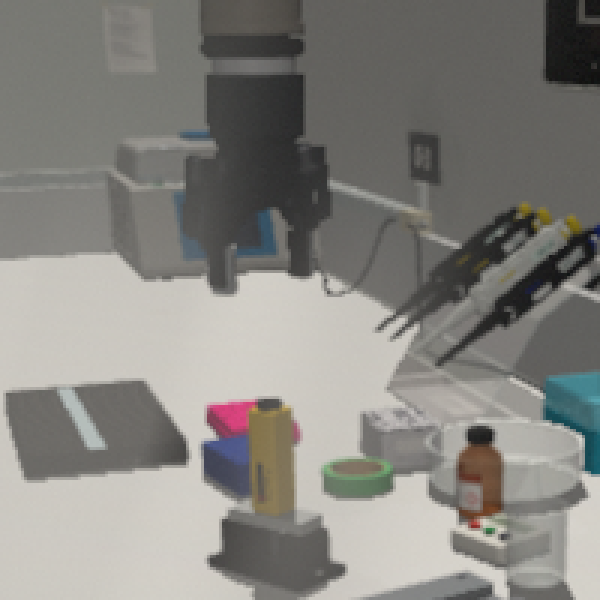

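The side crop shows the open fingers at columns 222 and 300, straddling the gauge body at about 270. They line up, so I'll descend.

Call:
{"name": "arm_command", "arguments": {"plan": "0 0 0.02 0;0 0 0.02 0;0 0 0.02 0;0 0 0.02 0;0 0 0.02 0;0 0 0.015 0;0 0 0.013 0;0 0 0 0;0 0 0 0"}}

```text
clock: 3.78
tcp_pos: [0.5244, 0.2045, 0.1177]
orientation: [1.488, 2.766, 0.001]
contact_force: [-0.2, -0.2, 0.5]
grip_width: 0.0852
gripper_force: 0.0
```

Call:
{"name": "arm_command", "arguments": {"plan": "0 0 0 0;0 0 0 0;0 0 0 0;0 0 0 0;0 0 0 0;0 0 0 0;0 0 0 0;0 0 0 0", "hand": 1, "grip_force": 60}}

```text
clock: 4.78
tcp_pos: [0.524, 0.2045, 0.1176]
orientation: [-1.488, -2.767, -0.0]
contact_force: [-1.9, -0.5, 5.3]
grip_width: 0.0278
gripper_force: 57.6
```

Gripped at 28 mm. Now I'll lift straight up.

Call:
{"name": "arm_command", "arguments": {"plan": "0 0 -0.01 0;0 0 -0.015 0;0 0 -0.02 0;0 0 -0.02 0;0 0 -0.02 0;0 0 -0.015 0;0 0 0 0;0 0 0 0"}}

```text
clock: 5.78
tcp_pos: [0.5236, 0.2043, 0.2168]
orientation: [-1.488, -2.766, 0.001]
contact_force: [-0.4, 0.1, -2.4]
grip_width: 0.0279
gripper_force: 57.8
```

Run:
```python
from h import *
togo(.528,-.258,.2176)
```

```text
t 5.775 tcp [0.5236 0.2043 0.2168] yaw_y 33.45 axis z [-9.e-04 -4.e-04 -1.e+00] w 0.027862385538010005 57.79741612030193 F [-0.4   0.08 -2.42]
togo tool [-0.3881 -0.2511 -0.0007]
```

Call:
{"name": "arm_command", "arguments": {"plan": "-0.0137 -0.0089 0 0;-0.026 -0.0168 0 0;-0.026 -0.0168 0 0;-0.026 -0.0168 0 0;-0.026 -0.0168 0 0;-0.026 -0.0168 0 0;-0.026 -0.0168 0 0;-0.026 -0.0168 0 0;-0.026 -0.0168 0 0;-0.026 -0.0168 0 0;-0.026 -0.0168 0 0;-0.026 -0.0168 0 0;-0.026 -0.0168 0 0;-0.026 -0.0168 0 0;-0.026 -0.0168 0 0;-0.0104 -0.0070 0 0;0 0 0 5.5;0 0 0 5.5;0 0 0 0;0 0 0 0"}}

```text
clock: 8.28
tcp_pos: [0.5283, -0.2574, 0.2171]
orientation: [-1.743, -2.613, -0.0]
contact_force: [0.5, -0.3, -2.0]
grip_width: 0.0279
gripper_force: 57.7
```

Run:
```python
from h import *
togo(.528,-.258,.1156)
im,_,P=cloud("side"); it,_,_=cloud("top")
cv2.imwrite("pics/s2.png",np.hstack([cv2.resize(im[120:340,250:450,::-1],(500,550),interpolation=3),cv2.resize(it[150:260,390:490,::-1],(300,330),interpolation=3)[:330].repeat(1,0) if 0 else cv2.copyMakeBorder(cv2.resize(it[150:260,390:490,::-1],(300,330),interpolation=3),0,220,0,0,0)]))
m=(P[:,:,2]>.07)&(P[:,:,2]<.16); h=cv2.cvtColor(im,cv2.COLOR_RGB2HSV)
m&=(h[:,:,0]>15)&(h[:,:,0]<35)&(h[:,:,1]>90)&(np.hypot(P[:,:,0]-.528,P[:,:,1]+.258)<.06)
print(P[m].mean(0),m.sum())
```

```text
t 8.275 tcp [ 0.5283 -0.2574  0.2171] yaw_y 22.58 axis z [-5.e-04  4.e-04 -1.e+00] w 0.027876739402852627 57.67935512820259 F [ 0.52 -0.3  -2.01]
togo tool [-0.0005 -0.0004  0.1015]
[ 0.52485555 -0.2668494   0.15760677] 69
```

View pics/s2.png

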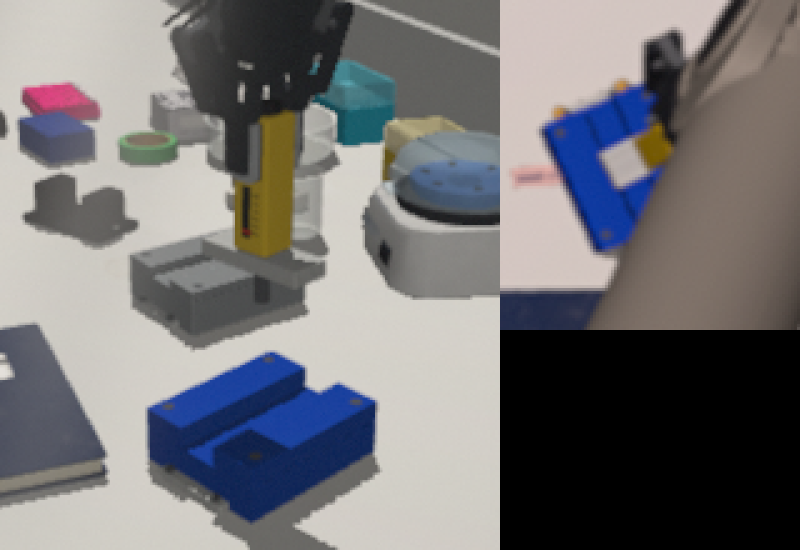

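The side crop shows the gauge upright in the grip with its probe out, hanging over the blue plate (bottom centre of the crop, about (262,430)). In the top view the foot lies square across the channel. I'll go down to just above probe contact, then press slowly.

Call:
{"name": "arm_command", "arguments": {"plan": "0 0 0.015 0;0 0 0.02 0;0 0 0.02 0;0 0 0.015 0;0 0 0.01 0;0 0 0.005 0;0 0 0 0;0 0 0.003 0;0 0 0.002 0;0 0 0.002 0;0 0 0.002 0;0 0 0.002 0;0 0 0.001 0;0 0 0 0;0 0 0 0"}}

```text
clock: 10.25
tcp_pos: [0.5286, -0.2579, 0.1204]
orientation: [1.746, 2.611, 0.0]
contact_force: [-0.7, 0.4, 3.3]
grip_width: 0.0273
gripper_force: 58.4
```

Call:
{"name": "arm_command", "arguments": {"plan": "0 0 0.002 0;0 0 0.001 0;0 0 0.001 0;0 0 0.001 0;0 0 0 0;0 0 0 0"}}

```text
clock: 11.0
tcp_pos: [0.5285, -0.2578, 0.1157]
orientation: [1.747, 2.611, 0.0]
contact_force: [-1.4, 0.6, 7.7]
grip_width: 0.0274
gripper_force: 58.9
```

Call:
{"name": "arm_command", "arguments": {"plan": "0 0 0.001 0;0 0 0.001 0;0 0 0 0;0 0 0 0"}}

```text
clock: 11.5
tcp_pos: [0.5286, -0.2579, 0.1156]
orientation: [1.747, 2.611, 0.003]
contact_force: [-8.1, 5.1, 26.1]
grip_width: 0.0276
gripper_force: 60.9
```

Contact force rose sharply to 26 N with no further descent, so the foot is seated. I'll ease the press, open, and look before moving away.

Call:
{"name": "arm_command", "arguments": {"plan": "0 0 -0.001 0;0 0 -0.0005 0;0 0 0 0"}}

```text
clock: 11.88
tcp_pos: [0.5285, -0.2578, 0.1156]
orientation: [1.747, 2.611, 0.001]
contact_force: [-3.1, 1.5, 12.8]
grip_width: 0.0279
gripper_force: 59.2
```

Call:
{"name": "arm_command", "arguments": {"plan": "0 0 0 0;0 0 0 0;0 0 0 0;0 0 0 0;0 0 0 0;0 0 0 0;0 0 0 0;0 0 0 0", "hand": -1}}

```text
clock: 12.88
tcp_pos: [0.5284, -0.2578, 0.1148]
orientation: [-1.747, -2.611, -0.0]
contact_force: [-0.0, -0.5, 0.2]
grip_width: 0.0859
gripper_force: 0.0
```

Call:
{"name": "arm_command", "arguments": {"plan": "0 0 -0.01 0;0 0 -0.02 0;0 0 -0.03 0;0 0 -0.03 0;0 0 -0.03 0;0 0 -0.02 0;0 0 0 0;0 0 0 0"}}

```text
clock: 13.88
tcp_pos: [0.528, -0.2575, 0.2542]
orientation: [-1.746, -2.611, 0.0]
contact_force: [-1.1, -0.4, 0.6]
grip_width: 0.0857
gripper_force: 0.0
```

Run:
```python
from h import *
togo(.528,-.258,.1156)
im,_,P=cloud("side")
cv2.imwrite("pics/s3.png",cv2.resize(im[180:340,280:440,::-1],(600,600),interpolation=3))
```

```text
t 13.875 tcp [ 0.528  -0.2575  0.2542] yaw_y 22.45 axis z [-8.e-04  4.e-04 -1.e+00] w 0.08572031330982513 0.0 F [-1.06 -0.45  0.55]
togo tool [-5.000e-04 -1.000e-04  1.386e-01]
```

View pics/s3.png

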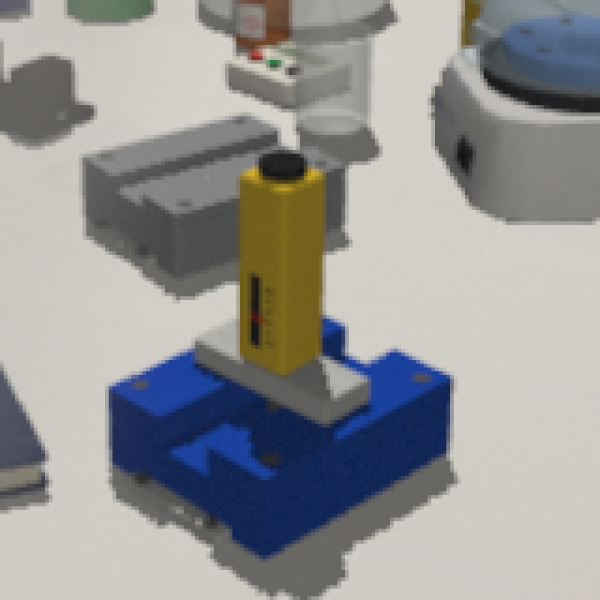

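The picture shows the gauge standing upright and released on the blue plate, its foot (about (280,375)) flat across both lands and the red index raised at (255,315). I'll hand in.

```bash
python3 -c "
from bench import ticket
print(ticket.hand_in())"
```

```text
the job is handed in; nothing more can be done
None
```

The job is handed in (no verdict was returned): the gauge stands released and upright across the middle of the blue plate's channel, foot flat on both lands, probe pushed back and red index raised, after about 14 s of the 45 s allowed.

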